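Pack up the free end of a clamped asphalt core

TASK

Pack up the gap under the free, overhanging end of the asphalt core clamped in the saw carriage: slide the flat aluminium packers in on the bed under the core, one on top of another and up to the cradle base, only as many as still let the wooden wedge get at least 15 mm under the core, then push the wedge in on top of them, thin end first and in line with the core, with a firm push, until you feel it go tight between packers and core (snug, not jammed). Finish still gripping the wedge and keeping it pressed in, ready for the clamp to be tightened; leave the samples and tools lying about alone.

Things in the scene. Friction and masses are not known exactly. Their poses are not given: they have to be found in the camera images.
- carriage: fixed steel bed of a core-saw carriage, flat top 20 mm above the bench. Origin on the bench (z = 0) straight under the core's free end face. +y runs along the core from free end to cradle: the way packers and wedge are pushed in; x is across, z up. Bed: x -85 to 130, y -210 to 240 mm. The front of the blue cradle base, 150 wide, 17 mm above the bed, stops the packers at y = 80 mm
- cradle: fixed blue V cradle clamping the core, set to another height each time; over carriage y = 85 to 205 mm, up to 220 mm above the bench. Origin and axes: those of the core
- core: dark asphalt core, 100 mm diameter, 215 mm long, lying level and rigidly clamped along carriage +y. Origin: lowest point of its free end face, straight above the carriage's origin; same axes. It overhangs the cradle base by 80 mm. The gap to pack is this origin's height minus 20 mm: 18.8 to 29.5 mm, different each time; nothing gives
- wedge: brown hardwood wedge, 185 mm long (its y), 40 wide (x), about 90 g. Origin: centre of flat underside. Thin end at y = +92.5 mm, 4 mm thick; the top rises 1 in 6 over 81 mm to 17.5 mm; the other 104 mm is a straight block: grip it across, 60 mm behind the origin, so the gripper clears the core. Starts on its underside on the bench, thin end towards the carriage
- wedge_tip (a point): middle of the wedge's thin end, at its underside (y = +92.5 mm from the wedge's origin)
- packer_a: aluminium flat-bar packer, 185 mm long (its y), 40 mm wide (x), 8 mm thick, 160 g; the three are alike and either end may go first. Origin: centre of its underside. Starts flat on the bench. Fully in, its origin is at carriage y = -12.5 mm and 105 mm of it stick out from under the core
- packer_b: aluminium flat-bar packer, 185 mm long (its y), 40 mm wide (x), 8 mm thick, 160 g; the three are alike and either end may go first. Origin: centre of its underside. Starts flat on the bench. Fully in, its origin is at carriage y = -12.5 mm and 105 mm of it stick out from under the core
- packer_c: aluminium flat-bar packer, 185 mm long (its y), 40 mm wide (x), 8 mm thick, 160 g; the three are alike and either end may go first. Origin: centre of its underside. Starts flat on the bench, lying crosswise to the others, farther right. Fully in, its origin is at carriage y = -12.5 mm and 105 mm of it stick out from under the core
- spanner: bystander: steel spanner, 150 mm long, lying along the far (+x) edge strip of the carriage bed, about 105 mm from the core's centre line
- specimen: bystander: short upright asphalt core, 101 mm diameter, 63 mm high, on the bench
- slice: bystander: asphalt core slice, 101 mm diameter, 30 mm high, on the bench near the robot
- brush: bystander: hand brush, 170 mm long, on the bench near the robot
- marker: bystander: white paint marker with black cap, 131 mm long, 17 mm thick, lying at the far side of the bench
- tin: bystander: upright steel can, 64 mm diameter, 75 mm high, on the bench, far side
- level: bystander: spirit level standing on its edge, 200 x 22 x 45 mm, on the bench near the robot, left

How it is judged:
By the outcome, as a careful person would: the job done as asked, in the order asked, and still so for the second after the job is handed in, while the arm keeps its last pose, push and grip.
It also fails if it takes over 72 s, if anything falls off the work surface, if the arm or the gripper's body presses on something with over 40 N, if the wrist force passes 120 N, or if a joint passes its speed limit or range.

ROBOT

A 7-joint arm with a two-finger parallel gripper is mounted at the origin on the work surface. World frame = base frame: x ahead of the robot, y to its left, z up, the work surface at z = 0. Lengths are in m, angles in rad, forces in N, time in s.
With the tool pointing down it reaches from about 0.35 to 0.9 m from the base axis. Payload 8.1 kg.
Tool frame: the origin (TCP) lies midway between the tips of the shut fingers; the grasp point (between the pads) lies arm.grip_point_offset behind it (arm.grip_point_offset is the distance from the TCP to the grasp point, in m); y points along the fingers, z is the direction in which the jaws open and shut, and the axes are right-handed (so a half turn about y gives the same grasp; the last joint's range is limited). The gripper opens to 92 mm and grips with 3 to 60 N. Pads are 19 mm wide; open, the fingers measure 130 mm over their backs; the gripper's body (75 mm by 190 mm) begins 47 mm behind the grasp point.
Start: joints at [1.014, 0.434, 0.025, 1.573, -0.012, 1.134, -0.075], TCP at [0.274, -0.562, 0.227] pointing down, gripper open.
Joint ranges: [-2.62, 2.62], [-0.44, 2.09], [-1.27, 1.32], [0.08, 2.57], [-1.32, 4.46], [0.12, 2], [-2.74, 2.74]. Speed limits (rad/s): [2.22, 2.22, 3.01, 3.01, 3.14, 3.14, 3.14].

INTERFACE

Orientations are given as a rotation vector (axis times angle).
In Python, from cell import arm, get_image, camera_info gives the robot as it stands.
- The arm moves only by the tool carry_out, never from a script. Its argument "steps" is one flat list of numbers, 5 for each row, row after row: the opening, from 0 (shut) to 1 (fully open), then the shift along the world's x, y, z in units of 0.1 m (1.0 is 0.1 m), then the turn about the world's z in units of 45 degrees (1.0 is 45 degrees). In form: [hand, dx, dy, dz, spin, hand, dx, dy, dz, spin, ...]. A call has 1 to 12 rows; each row is the pose to reach, as a shift and turn from the pose commanded when the call began; what a row does not reach only later rows make up. A row lasts 1/10 s, in which the tool goes at most 50 mm and 8.59 degrees, less where a joint would pass 70% of its speed; a pose out of reach is approached as far as the arm can. A call with a number of a shift or a turn outside -1 to 1 is refused whole. A call with a gripper value outside its range is refused whole. The fingers move at their own pace and stop on an object; "grip_force" is the grip in N (left out, the last holds). Time passes only in rows, so rows that repeat a pose let the fingers close. It gives the time, the measured TCP pose, the force and the opening at its end, in the units of the state.
- arm.observe(): the state, without advancing time (a new reading comes with each control period).
- get_image(name): name is "scene" or "top" or "wrist"; returns (picture, depth): 400x640x3 uint8, red, green, blue; 400x640 float32, m along the optical axis (not along the pixel's ray), 0 where there is no reading.
- camera_info(name): a dict with "fovy" (degrees; the focal length in pixels is half the picture's height over the tangent of half this angle, whatever the lens; pixels are square), "cx", "cy" (the principal point, pixels), "R" (3x3) and "t" (3): a world point X has camera coordinates R X + t; the wrist camera has in their place "tool_from_camera" (4x4, takes a point from camera to tool coordinates, whose origin is the TCP and whose axes are the tool frame's). Camera axes: x right, y down, z forward; pixel columns grow to the right and rows downward; lengths in m; the calibration is good to about 2 mm. A picture is of the moment at which its call begins: read the wrist's pose just before it. camera_info takes no time and is no camera call.
- arm.sign_off(): hands the job in, once; it reports no verdict.
The state is a dict: "clock": time; "joints": joint angles; "dq": joint speeds; "joint_efforts": joint torques, N m; "position": TCP position; "ee_rot": TCP orientation; "force": force on the tool from outside, world axes, zero at the start; "ft_torque": the same for the moment, N m; "width": opening from 0.0 (shut) to 1.0 (fully open).
Only numpy, scipy, OpenCV 4.12 (cv2) and the standard library are available. Lean on these libraries where they do the work, as an engineer would, in place of code of your own. Each camera call takes 0.05 s, during which the arm holds its last target. There are 200 camera calls.

## Working session

There is one attempt and no reset: what is moved stays moved. The work goes in short steps, Python scripts to look and compute and a tool call to move; the robot and the scene stay as the last step left them, time stands still between calls to the robot, and variables do not carry over. Pictures are saved under pics/ and viewed, about 8 in all and at most 12, crops included, and the job is handed in when it is done.

Besides the shell and the picture viewer there is one more tool, called after "Call:" by a JSON object that holds its "name" and its "arguments", one argument or row to a line. carry_out: Moves the arm, as the interface text tells. Shifts and turns lie within -1 to 1; 1 stands for 0.1 m of shift or 45 degrees of turn. Its arguments: {"type":"object","properties":{"steps":{"type":"array","items":{"type":"number"}},"grip_force":{"type":"number"}},"required":["steps"]}

```bash
mkdir -p pics; ls; python3 - <<'E'
from cell import arm,get_image,camera_info
import cv2,numpy as np
s=arm.observe();print(s, arm.grip_point_offset)
for n in ("scene","top"):
    p,d=get_image(n);cv2.imwrite(f"pics/{n}0.png",p[:,:,::-1]);np.save(f"{n}0_d.npy",d)
    print(n,{k:np.round(v,4).tolist() for k,v in camera_info(n).items() if not isinstance(v,str)})
print(camera_info("wrist"))
E
```

```text
pics
{'clock': 0.0, 'joints': array([ 1.01439685,  0.43519159,  0.02498582,  1.5740929 , -0.01159239,
        1.13399212, -0.07510284]), 'dq': array([-0.0014335 ,  0.0003859 ,  0.00021383, -0.00047362,  0.00180937,
       -0.00162764,  0.00046674]), 'joint_efforts': array([-1.76034897e-03, -6.67863107e+01,  9.83739384e-01, -3.14456570e+01,
       -6.06943807e-02,  4.30086418e-02,  1.58073799e-04]), 'position': array([ 0.27370756, -0.56131681,  0.22596624]), 'ee_rot': array([-0.45516679,  1.97116431, -1.96821658]), 'force': array([-0.59511569,  0.07711848, -0.49559882]), 'ft_torque': array([-0.03337166, -0.00888617, -0.00415262]), 'width': 0.9969970068996715} 0.0188
scene {'fovy': 57.4534, 'cx': 313.737, 'cy': 200.6956, 'R': [[0.8088, 0.5878, -0.018], [0.3375, -0.489, -0.8044], [-0.4816, 0.6445, -0.5939]], 't': [-0.3697, -0.1297, 1.2265]}
top {'fovy': 54.9949, 'cx': 321.4013, 'cy': 197.751, 'R': [[0.0146, -0.9998, 0.0096], [-0.9896, -0.0158, -0.1426], [0.1428, -0.0074, -0.9897]], 't': [-0.0564, 0.5269, 1.0951]}
{'fovy': 69.1935470050878, 'cx': 321.7375642280447, 'cy': 201.6975422321047, 'tool_from_camera': array([[ 4.18961393e-05,  9.70021763e-01,  2.43018060e-01,
        -6.55454847e-02],
       [-3.62409375e-04, -2.43018030e-01,  9.70021704e-01,
        -1.57104542e-01],
       [ 9.99999933e-01, -1.28712188e-04,  3.41363463e-04,
        -3.39524696e-04],
       [ 0.00000000e+00,  0.00000000e+00,  0.00000000e+00,
         1.00000000e+00]])}
```

View pics/scene0.png

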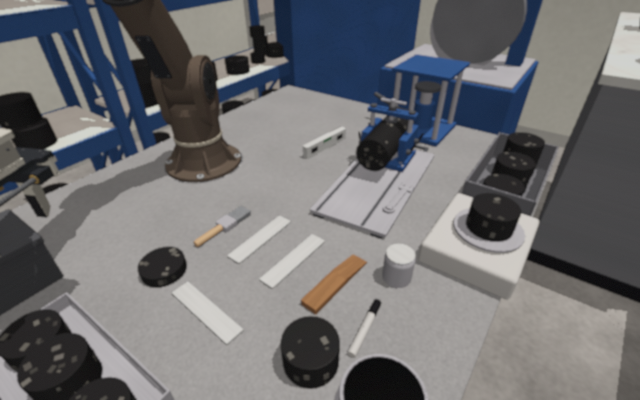

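View pics/top0.png

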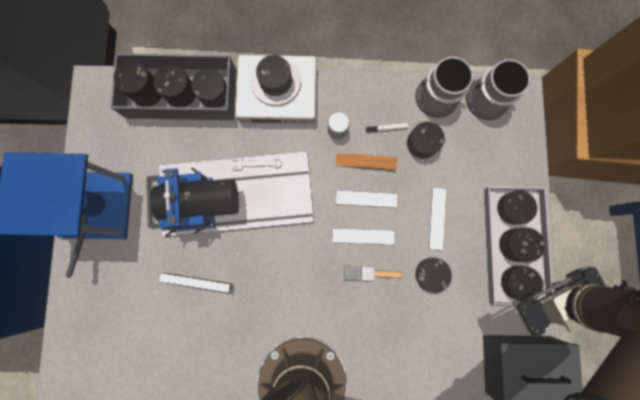

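The scene view shows the wedge at about (335,283), packers at (292,260), (260,239) and (207,311), and the carriage at (375,190) with the core end at (375,155). In the top view the wedge is at (366,161), the packers at (366,199), (363,236) and (438,218), the bed at about (160-312, 155-235) and the core end at x≈238.

```bash
cat > h.py <<'E'
import numpy as np,cv2
from cell import arm,get_image,camera_info
from scipy.spatial.transform import Rotation as Ro
def cam(n,s=None):
    c=camera_info(n);f=200/np.tan(np.radians(c["fovy"])/2)
    if n=="wrist":
        s=s or arm.observe();T=c["tool_from_camera"];Rt=Ro.from_rotvec(s["ee_rot"]).as_matrix()
        Rw=Rt@T[:3,:3];o=Rt@T[:3,3]+s["position"]
    else: Rw=c["R"].T;o=-Rw@c["t"]
    return f,c["cx"],c["cy"],Rw,o
def rays(C,uv):
    f,cx,cy,R,o=C;uv=np.asarray(uv,float).reshape(-1,2)
    return np.c_[(uv[:,0]-cx)/f,(uv[:,1]-cy)/f,np.ones(len(uv))]@R.T
def plane(C,uv,z):
    d=rays(C,uv);return C[4]+d*((z-C[4][2])/d[:,2])[:,None]
def cloud(C,depth):
    v,u=np.mgrid[:400,:640];P=C[4]+rays(C,np.c_[u.ravel(),v.ravel()])*depth.reshape(-1,1)
    P=P.reshape(400,640,3);P[depth<=0]=np.nan;return P
def rect(C,mask,z):
    """min-area rectangle of the biggest blob, on plane z: centre, sizes, long axis angle(deg)"""
    c=max(cv2.findContours(mask.astype(np.uint8),cv2.RETR_EXTERNAL,cv2.CHAIN_APPROX_NONE)[0],key=cv2.contourArea)
    P=plane(C,c[:,0],z)[:,:2]
    (cx,cy),(w,h),a=cv2.minAreaRect((P*1000).astype(np.float32))
    if w<h: w,h,a=h,w,a+90
    return np.array([cx,cy,w,h,(a+90)%180-90])
def blob(mask,u0,u1,v0,v1):
    m=np.zeros_like(mask);m[v0:v1,u0:u1]=mask[v0:v1,u0:u1];return m
E
python3 - <<'E'
from h import *
np.set_printoptions(precision=1,suppress=True)
C=cam("top");p=cv2.imread("pics/top0.png");d=np.load("top0_d.npy");P=cloud(C,d)*1000
hsv=cv2.cvtColor(p,cv2.COLOR_BGR2HSV)
print("bench px",hsv[300,300],"packer",hsv[199,366],"wedge",hsv[161,366],"bed",hsv[190,270])
br=(hsv[...,2]>190)&(hsv[...,1]<60); wd=(hsv[...,1]>110)&(hsv[...,0]<25)
for n,b,m,z in (("A",(328,405,185,213),br,.008),("B",(325,402,224,250),br,.008),("Cc",(424,452,180,255),br,.008),("W",(328,405,145,178),wd,.0175)):
    mm=blob(m,*b);print(n,rect(C,mm,z),"z",np.nanmedian(P[...,2][cv2.erode(mm.astype(np.uint8),np.ones((5,5)))>0]))
Z=P[...,2];print("bench z",np.nanmedian(Z[255:262,250:330]),"bed z",np.nanmedian(Z[180:200,260:295]))
# bed outline & core
bm=blob(br,240,320,145,235);print("bedpart",rect(C,bm,.02))
for u in (185,200,205,210,215,220,225,230,234): 
    col=Z[150:235,u];i=np.nanargmax(col);print(u,P[150+i,u])
# same for scene cam
C=cam("scene");d=np.load("scene0_d.npy");P=cloud(C,d)*1000;Z=P[...,2]
print("scene: bench",np.nanmedian(Z[150:170,260:280]),"bed",np.nanmedian(Z[190:205,350:360]))
sel=(P[...,2]>70);sel=blob(sel,350,412,105,175)
Q=P[sel];print(len(Q),np.nanmin(Q,0),np.nanmax(Q,0))
E
```

```text
bench px [ 17  20 182] packer [105   2 231] wedge [ 13 149 187] bed [  0   6 224]
A [ 533.5 -184.   188.    41.7   87.3] z 8.146443442634377
B [ 419.2 -174.8  185.4   44.3   89. ] z 8.394709637933095
Cc [ 476.1 -400.3  189.4   41.9   -4.9] z 8.543130575729418
W [ 646.  -182.8  179.    39.2   86.1] z 16.405129826993825
bench z 0.32859282147046365 bed z 20.15987793335561
bedpart [532.5  87.3 211.9 119.  -83.5]
185 [513.1 313.6 150.4]
200 [521.4 273.7 152.9]
205 [503.  259.7 152.1]
210 [522.  247.7 151.6]
215 [511.5 233.8 152.2]
220 [517.3 221.4 150.3]
225 [512.  207.7 151.2]
230 [520.4 195.1 150.3]
234 [491.4 188.3 126.3]
scene: bench 1.8581179995854624 bed 21.815656689391226
2685 [398.3 182.3  70. ] [594.9 632.5 201.9]
```

```bash
cat >> h.py <<'E'
def pose():
    s=arm.observe();R=Ro.from_rotvec(s["ee_rot"]).as_matrix()
    x=R[:,0];print("t",round(s["clock"],2),"tcp mm",np.round(s["position"]*1000,1),"toolx yaw",round(np.degrees(np.arctan2(x[1],x[0])),2),"tooly",np.round(R[:,1],3),"F",np.round(s["force"],1),"w",round(s["width"]*92,1),"q",np.round(s["joints"],2))
    return s
E
python3 -c "from h import *;pose()"
```

```text
t 0.1 tcp mm [ 273.8 -561.3  226. ] toolx yaw -154.0 tooly [-0.001  0.001 -1.   ] F [ 0.1  0.4 -0.4] w 92.1 q [ 1.01  0.44  0.02  1.57 -0.01  1.13 -0.08]
```

Call:
{"name": "carry_out", "arguments": {
  "steps": [1, 0.5, 0.5, 0.5, 0, 1, 1, 1, 0.9, 0, 1, 1, 1, 0.9, 0, 1, 1, 1, 0.9, 0]
}}

```text
clock: 0.5
position: [0.3786, -0.4583, 0.3193]
ee_rot: [-0.456, 1.963, -1.966]
force: [0.3, -0.9, -0.5]
width: 1.001
```

Call:
{"name": "carry_out", "arguments": {
  "steps": [1, 0.4, 0.5, 0, 0, 1, 0.8, 1, 0, 0, 1, 0.8, 1, 0, 0, 1, 0.8, 1, 0, 0]
}}

```text
clock: 0.9
position: [0.4571, -0.3571, 0.3162]
ee_rot: [-0.46, 1.967, -1.962]
force: [0.3, -0.1, 0.3]
width: 0.999
```

Call:
{"name": "carry_out", "arguments": {
  "steps": [1, 0.4, 0.5, 0, 0, 1, 0.6, 1, 0, 0, 1, 0.6, 1, 0, 0, 1, 0.6, 1, 0, 0]
}}

```text
clock: 1.3
position: [0.515, -0.259, 0.3162]
ee_rot: [-0.459, 1.968, -1.965]
force: [-0.8, -1.0, 0.4]
width: 1.007
```

```bash
python3 -c "from h import *;pose()"
```

```text
t 1.3 tcp mm [ 515.  -259.   316.2] toolx yaw -153.74 tooly [-0.     0.001 -1.   ] F [-0.8 -1.   0.4] w 92.7 q [ 0.46  0.3  -0.12  1.55  0.04  1.29 -0.77]
```

Call:
{"name": "carry_out", "arguments": {
  "steps": [1, 0, 0.5, 0, 0.19, 1, 0, 1, 0, 0.38, 1, 0, 1, 0, 0.57, 1, 0, 1, 0, 0.76, 1, 0, 1, 0, 0.95, 1, 0, 1, 0, 0.95]
}}

```text
clock: 1.9
position: [0.5131, -0.1641, 0.3163]
ee_rot: [-1.011, 1.478, -1.478]
force: [-0.1, -0.6, -0.2]
width: 1.0
```

Call:
{"name": "carry_out", "arguments": {
  "steps": [1, 0, 0.5, 0, 0.19, 1, 0, 1, 0, 0.38, 1, 0, 1, 0, 0.47, 1, 0, 1, 0, 0.47]
}}

```text
clock: 2.3
position: [0.5138, -0.062, 0.3167]
ee_rot: [-1.208, 1.212, -1.213]
force: [0.3, -1.6, 0.5]
width: 0.999
```

Call:
{"name": "carry_out", "arguments": {
  "steps": [1, 0, 0.5, 0, 0, 1, 0, 1, 0, 0, 1, 0, 1, 0, 0, 1, 0, 1, 0, 0]
}}

```text
clock: 2.7
position: [0.5142, 0.0372, 0.3165]
ee_rot: [-1.207, 1.214, -1.214]
force: [-0.2, -0.8, -1.3]
width: 1.003
```

```bash
python3 - <<'E'
from h import *
s=pose();p,d=get_image("wrist");cv2.imwrite("pics/w1.png",p[:,:,::-1]);np.save("w1_d.npy",d);import pickle;pickle.dump(s,open("w1_s","wb"))
E
```

```text
t 2.7 tcp mm [514.2  37.2 316.5] toolx yaw -90.38 tooly [-0.    -0.001 -1.   ] F [-0.2 -0.8 -1.3] w 92.3 q [ 0.19  0.23 -0.46  1.67  0.11  1.27 -0.29]
```

View pics/w1.png

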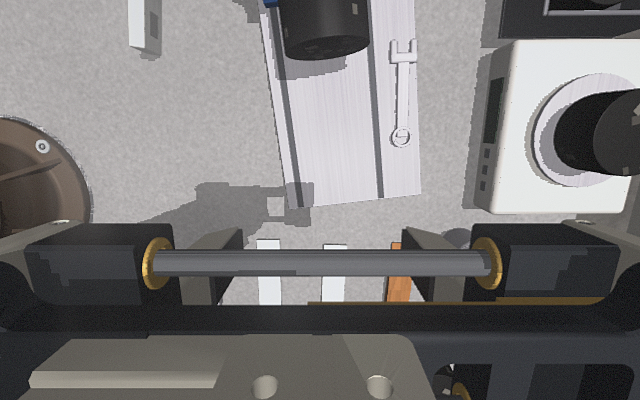

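The wrist view shows the bed with its front edge running (290,208)–(420,193), its right edge up to (411,0), the core end at about (327,55) and the spanner at (400,95). I'll fit these edges and the core.

```bash
python3 - <<'E'
from h import *;import pickle
np.set_printoptions(precision=1,suppress=True)
s=pickle.load(open("w1_s","rb"));C=cam("wrist",s);p=cv2.imread("pics/w1.png");d=np.load("w1_d.npy");P=cloud(C,d)*1000
Z=P[...,2];print("bench",np.nanmedian(Z[100:150,150:230]),"bed",np.nanmedian(Z[110:170,310:360]))
g=cv2.GaussianBlur(p[...,1].astype(np.float32),(5,5),0)
gy=cv2.Sobel(g,cv2.CV_32F,0,1);gx=cv2.Sobel(g,cv2.CV_32F,1,0)
fr=[(u,int(207-(u-290)*14/130)+np.argmin(gy[int(207-(u-290)*14/130)-6:int(207-(u-290)*14/130)+7,u])-6) for u in range(310,412)]
rt=[];lf=[]
for v in range(10,185):
    u=int(411+9*v/193);k=np.argmin(gx[v,u-6:u+7]);rt.append((u+k-6,v))
for v in range(75,175):
    u=int(265+25*(v-40)/167);k=np.argmax(gx[v,u-6:u+7]);lf.append((u+k-6,v))
L=[]
for n,q in (("front",fr),("right",rt),("left",lf)):
    Q=plane(C,q,.02)[:,:2]*1000
    vx,vy,x0,y0=cv2.fitLine(Q.astype(np.float32),cv2.DIST_HUBER,0,.01,.01).ravel()
    r=np.abs((Q-[x0,y0])@[-vy,vx]);print(n,"angle",np.degrees(np.arctan2(vy,vx)),"resid",np.median(r),r.max());L.append((x0,y0,vx,vy))
def inter(a,b):
    A=np.array([[a[2],-b[2]],[a[3],-b[3]]]);t=np.linalg.solve(A,[b[0]-a[0],b[1]-a[1]]);return np.array([a[0]+a[2]*t[0],a[1]+a[3]*t[0]])
cr,cl=inter(L[0],L[1]),inter(L[0],L[2]);print("corners",cr,cl,np.linalg.norm(cr-cl))
e=(cr-cl)/np.linalg.norm(cr-cl);n=np.array([-e[1],e[0]])
print("yaw",np.degrees(np.arctan2(e[1],e[0])),"origin",cl+85*e+210*n)
# core points from wrist and top cam
Pt=cloud(cam("top"),np.load("top0_d.npy"))*1000
o=cl+85*e+210*n
from scipy.optimize import least_squares
for nm,PP in (("w",P),("top",Pt)):
    Q=PP.reshape(-1,3);Q=Q[~np.isnan(Q[:,0])];c=np.c_[(Q[:,:2]-o)@e,(Q[:,:2]-o)@n,Q[:,2]]
    k=(abs(c[:,0])<60)&(c[:,1]>5)&(c[:,1]<75)&(c[:,2]>105)&(c[:,2]<170);c=c[k]
    r=least_squares(lambda a:np.hypot(c[:,0]-a[0]-a[1]*c[:,1],c[:,2]-a[2])-50,[0,0,100],loss="soft_l1")
    print(nm,k.sum(),"axis x,slope,z",r.x,"slope deg",np.degrees(r.x[1]),"gap",r.x[2]-70,"resid",np.std(r.fun))
k=0
Q=P.reshape(-1,3);c=np.c_[(Q[:,:2]-o)@e,(Q[:,:2]-o)@n,Q[:,2]]
k=(abs(c[:,0])<25)&(c[:,2]>90)&(c[:,2]<130)&(c[:,1]<20);print("face y",np.percentile(c[k,1],[2,20,50]))
E
```

```text
bench -1.1302602873928536 bed 19.043526283343937
front angle 6.396277 resid 0.49753620286887623 7.1669631193414824
right angle -83.49156 resid 0.44378703593044516 11.697619030964631
left angle -83.495415 resid 0.3540677250344243 0.9406951525018908
corners [673.2   1.1] [461.8 -22.5] 212.69751
yaw 6.396277 origin [522.9 195.6]
w 2811 axis x,slope,z [-1.8  0.  98. ] slope deg 0.09232931271461554 gap 28.03364841738572 resid 0.651071969272839
top 924 axis x,slope,z [-2.  0. 99.] slope deg 0.1289197544243448 gap 28.986126258239352 resid 1.544543074907653
face y [-2.1 -1.8 -1.6]
```

Call:
{"name": "carry_out", "arguments": {
  "steps": [0.65, 0.08, -0.5, -0.5, -0.05, 0.65, 0.16, -1, -1, -0.05, 0.65, 0.16, -1, -1, -0.05, 0.65, 0.16, -1, -1, -0.05]
}}

```text
clock: 3.15
position: [0.5272, -0.0704, 0.2122]
ee_rot: [-1.191, 1.253, -1.248]
force: [-0.8, -0.6, -0.5]
width: 0.698
```

Call:
{"name": "carry_out", "arguments": {
  "steps": [0.65, 0, -0.5, -0.5, 0, 0.65, 0, -1, -1, 0, 0.65, 0, -1, -1, 0, 0.65, 0, -1, -1, 0]
}}

```text
clock: 3.55
position: [0.5261, -0.1691, 0.1128]
ee_rot: [-1.191, 1.252, -1.246]
force: [-0.5, 0.5, 0.5]
width: 0.652
```

Call:
{"name": "carry_out", "arguments": {
  "steps": [0.65, 0, -0.4, -0.2, 0, 0.65, 0, -0.81, -0.5, 0, 0.65, 0, -0.81, -0.6, 0, 0.65, 0, -0.81, -0.6, 0, 0.65, 0, -0.81, -0.6, 0]
}}

```text
clock: 4.05
position: [0.5303, -0.2422, 0.0575]
ee_rot: [-1.188, 1.24, -1.24]
force: [-0.2, 0.1, 0.3]
width: 0.648
```

```bash
python3 - <<'E'
from h import *
s=pose();p,d=get_image("wrist");cv2.imwrite("pics/w2.png",p[:,:,::-1])
E
```

```text
t 4.05 tcp mm [ 530.3 -242.2   57.5] toolx yaw -92.4 tooly [ 0.  0. -1.] F [-0.2  0.1  0.3] w 59.6 q [ 0.55  0.58 -0.3   1.83  0.23  0.76  0.08]
```

View pics/w2.png

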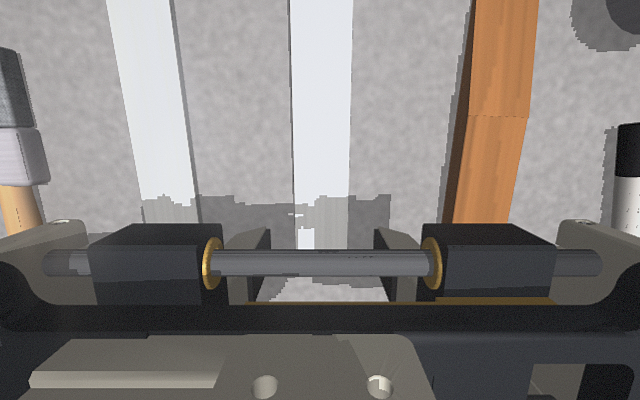

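Packer A lies centred between the fingers (u 292–351) and aligned with them. I'll descend and grip.

Call:
{"name": "carry_out", "arguments": {
  "steps": [0.65, 0, 0, -0.25, 0, 0.65, 0, 0, -0.45, 0, 0.65, 0, 0, -0.54, 0, 0.65, 0, 0, -0.54, 0, 0.0, 0, 0, -0.54, 0, 0.0, 0, 0, -0.54, 0, 0.0, 0, 0, -0.54, 0, 0.0, 0, 0, -0.54, 0, 0.0, 0, 0, -0.54, 0],
  "grip_force": 50
}}

```text
clock: 5.0
position: [0.5306, -0.2429, 0.0036]
ee_rot: [-1.189, 1.238, -1.24]
force: [-1.2, 0.8, 6.8]
width: 0.424
```

```bash
python3 -c "from h import *;pose()"
```

```text
t 5.0 tcp mm [ 530.6 -242.9    3.6] toolx yaw -92.36 tooly [ 0.001 -0.001 -1.   ] F [-1.2  0.8  6.8] w 39.0 q [ 0.53  0.65 -0.27  1.87  0.27  0.66  0.05]
```

Call:
{"name": "carry_out", "arguments": {
  "steps": [0, 0, 0, 0.2, 0, 0, 0, 0, 0.5, 0, 0, 0, 0.3, 0.5, 0, 0, 0, 0.65, 0.5, 0.1, 0, 0, 1, 0.5, 0.2, 0, 0, 1, 0.5, 0.2]
}}

```text
clock: 5.6
position: [0.5301, -0.1366, 0.0531]
ee_rot: [-1.263, 1.117, -1.114]
force: [-0.5, -0.3, -2.8]
width: 0.419
```

Call:
{"name": "carry_out", "arguments": {
  "steps": [0, 0.05, 0.35, 0, 0, 0, 0.1, 0.7, 0, 0, 0, 0.1, 1, 0, 0, 0, 0.1, 1, 0, 0]
}}

```text
clock: 6.0
position: [0.5401, -0.0374, 0.053]
ee_rot: [-1.262, 1.12, -1.117]
force: [0.5, -0.9, -2.3]
width: 0.421
```

Call:
{"name": "carry_out", "arguments": {
  "steps": [0, 0, 0.35, 0, 0, 0, 0, 0.65, 0, 0, 0, 0, 0.65, 0, 0, 0, 0, 0.65, 0, 0]
}}

```text
clock: 6.4
position: [0.5399, 0.0221, 0.0527]
ee_rot: [-1.263, 1.123, -1.123]
force: [-0.7, 0.1, -2.4]
width: 0.422
```

```bash
python3 - <<'E'
from h import *
s=pose();p,d=get_image("wrist");cv2.imwrite("pics/w3.png",p[:,:,::-1])
E
```

```text
t 6.4 tcp mm [539.9  22.1  52.7] toolx yaw -83.3 tooly [-0. -0. -1.] F [-0.7  0.1 -2.4] w 38.8 q [ 0.11  0.54 -0.35  1.94  0.27  0.71 -0.28]
```

View pics/w3.png

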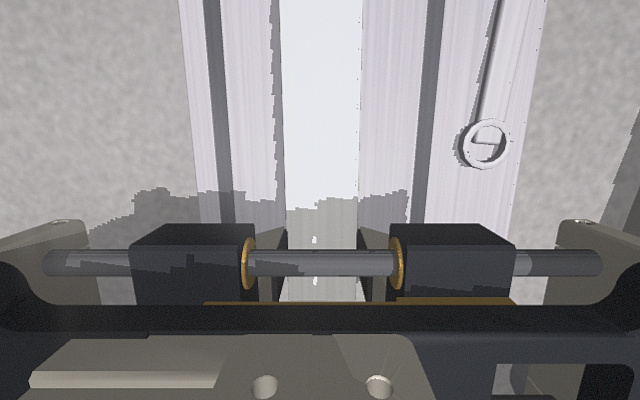

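Packer A is parallel to the bed slots and centred ahead of the core, with the spanner clear on the right. I'll lower it and slide it in.

Call:
{"name": "carry_out", "arguments": {
  "steps": [0, 0.01, 0, -0.15, 0, 0, 0.01, 0, -0.28, 0, 0, 0.01, 0, -0.29, 0, 0, 0.01, 0, -0.29, 0]
}}

```text
clock: 6.85
position: [0.5405, 0.0214, 0.0233]
ee_rot: [-1.263, 1.125, -1.124]
force: [0.4, -0.3, -1.9]
width: 0.428
```

Call:
{"name": "carry_out", "arguments": {
  "steps": [0, -0.02, 0.2, 0, 0, 0, -0.05, 0.4, 0, 0, 0, -0.07, 0.6, 0, 0, 0, -0.09, 0.8, 0, 0, 0, -0.11, 0.95, 0, 0, 0, -0.11, 0.95, 0, 0]
}}

```text
clock: 7.45
position: [0.5297, 0.1199, 0.0242]
ee_rot: [-1.262, 1.121, -1.12]
force: [-0.5, 0.2, -1.9]
width: 0.427
```

```bash
python3 -c "from h import *;pose()"
```

```text
t 7.45 tcp mm [529.7 119.9  24.2] toolx yaw -83.17 tooly [ 0.     0.001 -1.   ] F [-0.5  0.2 -1.9] w 39.3 q [-0.09  0.58 -0.32  1.95  0.29  0.65 -0.47]
```

Call:
{"name": "carry_out", "arguments": {
  "steps": [0, 0, 0.02, -0.01, -0.01, 0, -0.005, 0.04, -0.01, -0.01, 0, -0.005, 0.06, -0.01, -0.01, 0, -0.005, 0.06, -0.01, -0.01]
}}

```text
clock: 7.85
position: [0.5296, 0.1225, 0.0227]
ee_rot: [-1.258, 1.13, -1.13]
force: [0.8, -0.8, -1.3]
width: 0.42
```

```bash
python3 -c "from h import *;pose()"
```

```text
t 7.85 tcp mm [529.6 122.5  22.7] toolx yaw -83.86 tooly [ 0.    -0.001 -1.   ] F [ 0.8 -0.8 -1.3] w 38.6 q [-0.1   0.59 -0.32  1.95  0.29  0.65 -0.49]
```

Call:
{"name": "carry_out", "arguments": {
  "steps": [0, 0, 0.02, 0, 0, 0, 0, 0.04, 0, 0, 0, -0.005, 0.05, 0, 0, 0, -0.005, 0.05, 0, 0]
}}

```text
clock: 8.25
position: [0.5293, 0.1228, 0.0223]
ee_rot: [-1.262, 1.13, -1.136]
force: [1.7, -14.4, -0.7]
width: 0.424
```

```bash
python3 -c "from h import *;pose()"
```

```text
t 8.25 tcp mm [529.3 122.8  22.3] toolx yaw -84.04 tooly [-0.001 -0.006 -1.   ] F [  1.7 -14.4  -0.7] w 39.0 q [-0.1   0.59 -0.31  1.95  0.29  0.65 -0.5 ]
```

Contact at −14 N: packer A is against the cradle base. Next I release it, back off, and go for packer B.

Call:
{"name": "carry_out", "arguments": {
  "steps": [0, 0, -0.02, 0, 0, 0.65, 0, -0.02, 0, 0, 0.65, 0, -0.02, 0, 0, 0.65, 0, -0.02, 0, 0, 0.65, 0, -0.02, 0.2, 0, 0.65, 0.03, -0.3, 0.5, 0, 0.65, 0.1, -0.8, 0.8, 0, 0.65, 0.1, -1, 0.8, 0]
}}

```text
clock: 9.05
position: [0.5412, 0.0264, 0.1057]
ee_rot: [-1.255, 1.126, -1.132]
force: [0.1, -1.1, 0.1]
width: 0.651
```

```bash
python3 - <<'E'
from h import *
s=pose();p,d=get_image("wrist");cv2.imwrite("pics/w4.png",p[:,:,::-1]);p,d=get_image("top")
C=cam("top");hsv=cv2.cvtColor(p,cv2.COLOR_RGB2HSV);br=(hsv[...,2]>190)&(hsv[...,1]<60)
print(rect(C,blob(br,325,402,224,250),.008))
E
```

```text
t 9.05 tcp mm [541.2  26.4 105.7] toolx yaw -83.84 tooly [ 0.005 -0.    -1.   ] F [ 0.1 -1.1  0.1] w 59.9 q [ 0.12  0.46 -0.36  1.9   0.22  0.81 -0.25]
[ 417.86828613 -215.82307434  147.34236145   74.45704651  -89.1234656 ]
```

View pics/w4.png

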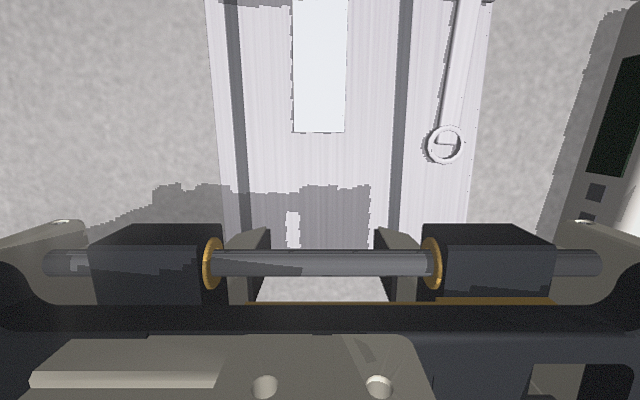

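Packer A lies straight on the bed with its rear edge at (292–345,132). I'm going to packer B.

Call:
{"name": "carry_out", "arguments": {
  "steps": [0.65, -0.2, -0.4, 0, -0.16, 0.65, -0.4, -0.8, 0, -0.16, 0.65, -0.5, -1, 0, -0.16, 0.65, -0.5, -1, 0, -0.16]
}}

```text
clock: 9.55
position: [0.4871, -0.0744, 0.1024]
ee_rot: [-1.201, 1.226, -1.225]
force: [0.4, 1.0, -0.2]
width: 0.651
```

Call:
{"name": "carry_out", "arguments": {
  "steps": [0.65, -0.2, -0.4, 0, 0, 0.65, -0.4, -0.8, 0, 0, 0.65, -0.5, -1, 0, 0, 0.65, -0.5, -1, 0, 0]
}}

```text
clock: 9.95
position: [0.438, -0.1735, 0.1025]
ee_rot: [-1.2, 1.225, -1.225]
force: [0.3, -0.1, 0.5]
width: 0.653
```

Call:
{"name": "carry_out", "arguments": {
  "steps": [0.65, -0.23, -0.4, 0, 0, 0.65, -0.23, -0.61, -0.2, 0, 0.65, -0.23, -0.61, -0.48, 0, 0.65, -0.23, -0.61, -0.48, 0]
}}

```text
clock: 10.35
position: [0.4154, -0.2306, 0.0524]
ee_rot: [-1.202, 1.225, -1.217]
force: [-1.4, 0.5, 0.4]
width: 0.649
```

```bash
python3 - <<'E'
from h import *
s0=arm.observe();s=pose();p,d=get_image("wrist");cv2.imwrite("pics/w5.png",p[:,:,::-1])
C=cam("wrist",s);m=(p.min(2)>205)
for v in (60,100,140,180):
    u=np.where(m[v,230:420])[0]+230
    if len(u): print(v,u.min(),u.max(),plane(C,[(u.min(),v),(u.max(),v)],.008)*1000)
E
```

```text
t 10.35 tcp mm [ 415.4 -230.6   52.4] toolx yaw -90.93 tooly [-0.003  0.003 -1.   ] F [-1.4  0.5  0.4] w 59.7 q [ 0.61  0.45 -0.27  2.1   0.2   0.62  0.18]
60 295 356 [[ 400.28608658 -121.87710092    8.        ]
 [ 439.26550943 -122.53148864    8.        ]]
100 296 355 [[ 400.01400526 -146.11297876    8.        ]
 [ 438.90297982 -146.75354478    8.        ]]
140 297 354 [[ 399.72422859 -171.92508549    8.        ]
 [ 438.51687142 -172.5509939     8.        ]]
180 298 353 [[ 399.41497226 -199.47235933    8.        ]
 [ 438.10480659 -200.08269651    8.        ]]
```

Packer B measures 39 mm wide with its centre line at x≈418.5, aligned with the tool. I shift +3 mm, descend and grip.

Call:
{"name": "carry_out", "arguments": {
  "steps": [0.65, 0.03, -0.03, -0.25, 0, 0.65, 0.03, -0.03, -0.4, 0, 0.65, 0.03, -0.03, -0.49, 0, 0.65, 0.03, -0.03, -0.49, 0, 0.0, 0.03, -0.03, -0.49, 0, 0.0, 0.03, -0.03, -0.49, 0, 0.0, 0.03, -0.03, -0.49, 0, 0.0, 0.03, -0.03, -0.49, 0, 0.0, 0.03, -0.03, -0.49, 0]
}}

```text
clock: 11.3
position: [0.4194, -0.2359, 0.0064]
ee_rot: [-1.2, 1.221, -1.223]
force: [-1.2, 1.8, 7.6]
width: 0.407
```

```bash
python3 -c "from h import *;pose()"
```

```text
t 11.3 tcp mm [ 419.4 -235.9    6.4] toolx yaw -91.01 tooly [ 0.001 -0.    -1.   ] F [-1.2  1.8  7.6] w 37.5 q [ 0.58  0.54 -0.24  2.12  0.25  0.51  0.14]
```

Call:
{"name": "carry_out", "arguments": {
  "steps": [0.0, 0, 0, 0, 0, 0.0, 0, 0, 0, 0]
}}

```text
clock: 11.5
position: [0.4194, -0.2359, 0.0064]
ee_rot: [-1.201, 1.221, -1.223]
force: [-1.4, -0.0, 7.4]
width: 0.406
```

```bash
python3 -c "from h import *;pose()"
```

```text
t 11.5 tcp mm [ 419.4 -235.9    6.4] toolx yaw -91.01 tooly [ 0.001 -0.    -1.   ] F [-1.4 -0.   7.4] w 37.3 q [ 0.58  0.54 -0.24  2.12  0.25  0.51  0.14]
```

The grip sits high and narrow (z 6.4, 37.4 mm), so I'll reopen, go lower and regrip.

Call:
{"name": "carry_out", "arguments": {
  "steps": [0.6, 0, 0, 0, 0, 0.6, 0, 0, 0, 0, 0.6, 0, 0, 0, 0, 0.6, 0, 0, 0, 0]
}}

```text
clock: 11.9
position: [0.4189, -0.2358, 0.0057]
ee_rot: [-1.201, 1.222, -1.222]
force: [-0.3, 0.2, -0.4]
width: 0.595
```

```bash
python3 -c "from h import *;pose()"
```

```text
t 11.9 tcp mm [ 418.9 -235.8    5.7] toolx yaw -91.01 tooly [-0.  0. -1.] F [-0.3  0.2 -0.4] w 54.8 q [ 0.58  0.54 -0.24  2.12  0.25  0.51  0.14]
```

Call:
{"name": "carry_out", "arguments": {
  "steps": [0.6, 0, 0, -0.025, 0, 0.6, 0, 0, -0.025, 0, 0.0, 0, 0, -0.025, 0, 0, 0, 0, -0.025, 0, 0, 0, 0, -0.025, 0, 0, 0, 0, -0.025, 0, 0, 0, 0, -0.025, 0]
}}

```text
clock: 12.6
position: [0.419, -0.2358, 0.0032]
ee_rot: [-1.201, 1.222, -1.222]
force: [1.0, -0.2, -1.1]
width: 0.423
```

```bash
python3 -c "from h import *;pose()"
```

```text
t 12.6 tcp mm [ 419.  -235.8    3.2] toolx yaw -91.01 tooly [ 0.  0. -1.] F [ 1.  -0.2 -1.1] w 38.9 q [ 0.58  0.54 -0.23  2.12  0.25  0.51  0.14]
```

Call:
{"name": "carry_out", "arguments": {
  "steps": [0, 0, 0, 0.2, 0, 0, 0, 0, 0.5, 0, 0, 0.2, 0.4, 0.6, 0.08, 0, 0.4, 0.8, 0.6, 0.16, 0, 0.5, 1, 0.6, 0.16, 0, 0.5, 1, 0.6, 0.16]
}}

```text
clock: 13.2
position: [0.4709, -0.1318, 0.0636]
ee_rot: [-1.258, 1.124, -1.125]
force: [-0.2, -0.2, -1.1]
width: 0.422
```

Call:
{"name": "carry_out", "arguments": {
  "steps": [0, 0.2, 0.4, 0, 0, 0, 0.4, 0.8, 0, 0, 0, 0.5, 1, 0, 0, 0, 0.5, 1, 0, 0]
}}

```text
clock: 13.6
position: [0.5203, -0.0323, 0.0633]
ee_rot: [-1.258, 1.126, -1.125]
force: [-0.1, -1.2, -0.8]
width: 0.425
```

Call:
{"name": "carry_out", "arguments": {
  "steps": [0, 0.22, 0.4, 0, 0, 0, 0.22, 0.57, 0, 0, 0, 0.22, 0.57, 0, 0, 0, 0.22, 0.57, 0, 0]
}}

```text
clock: 14.0
position: [0.5402, 0.0196, 0.0628]
ee_rot: [-1.26, 1.13, -1.13]
force: [0.3, -0.4, -1.8]
width: 0.425
```

```bash
python3 -c "from h import *;pose()"
```

```text
t 14.0 tcp mm [540.2  19.6  62.8] toolx yaw -83.84 tooly [-0.001 -0.001 -1.   ] F [ 0.3 -0.4 -1.8] w 39.1 q [ 0.09  0.52 -0.31  1.93  0.23  0.73 -0.25]
```

Call:
{"name": "carry_out", "arguments": {
  "steps": [0, 0.005, 0, -0.15, 0, 0, 0.005, 0, -0.28, 0, 0, 0.005, 0, -0.31, 0, 0, 0.005, 0, -0.31, 0]
}}

```text
clock: 14.4
position: [0.5408, 0.0201, 0.0316]
ee_rot: [-1.26, 1.131, -1.13]
force: [-0.6, -0.9, -1.2]
width: 0.417
```

Call:
{"name": "carry_out", "arguments": {
  "steps": [0, -0.02, 0.2, 0, 0, 0, -0.05, 0.4, 0, 0, 0, -0.07, 0.6, 0, 0, 0, -0.09, 0.8, 0, 0, 0, -0.11, 0.96, 0, 0, 0, -0.11, 0.96, 0, 0]
}}

```text
clock: 15.0
position: [0.5301, 0.1187, 0.0327]
ee_rot: [-1.259, 1.127, -1.127]
force: [-0.3, 0.2, -0.9]
width: 0.423
```

```bash
python3 -c "from h import *;pose()"
```

```text
t 15.0 tcp mm [530.1 118.7  32.7] toolx yaw -83.67 tooly [-0.  0. -1.] F [-0.3  0.2 -0.9] w 38.9 q [-0.11  0.57 -0.29  1.95  0.25  0.66 -0.45]
```

Call:
{"name": "carry_out", "arguments": {
  "steps": [0, 0, 0.02, -0.01, 0, 0, -0.005, 0.03, -0.01, 0, 0, -0.005, 0.04, -0.01, 0, 0, -0.005, 0.04, -0.01, 0]
}}

```text
clock: 15.4
position: [0.5302, 0.1199, 0.0312]
ee_rot: [-1.259, 1.13, -1.131]
force: [0.9, -4.4, -1.5]
width: 0.425
```

Call:
{"name": "carry_out", "arguments": {
  "steps": [0, 0, 0.02, 0, 0, 0, -0.003, 0.03, 0, 0, 0, -0.003, 0.03, 0, 0]
}}

```text
clock: 15.7
position: [0.5303, 0.12, 0.0312]
ee_rot: [-1.26, 1.13, -1.135]
force: [1.3, -12.4, 1.2]
width: 0.424
```

```bash
python3 -c "from h import *;pose()"
```

```text
t 15.7 tcp mm [530.3 120.   31.2] toolx yaw -83.99 tooly [-0.    -0.004 -1.   ] F [  1.3 -12.4   1.2] w 39.0 q [-0.12  0.57 -0.29  1.95  0.26  0.66 -0.46]
```

Packer B has met the stop (−12 N). I release, back off and check the stack.

Call:
{"name": "carry_out", "arguments": {
  "steps": [0, 0, -0.02, 0, 0, 0.65, 0, -0.02, 0, 0, 0.65, 0, -0.02, 0, 0, 0.65, 0, -0.02, 0, 0, 0.65, 0, -0.02, 0.2, 0, 0.65, 0.03, -0.3, 0.5, 0, 0.65, 0.1, -0.8, 0.9, 0, 0.65, 0.1, -1, 0.9, 0, 0.65, 0.1, -1, 0.9, 0]
}}

```text
clock: 16.6
position: [0.5411, 0.0193, 0.1229]
ee_rot: [-1.255, 1.13, -1.137]
force: [-0.4, -0.1, 0.5]
width: 0.651
```

```bash
python3 - <<'E'
from h import *
s=pose();p,d=get_image("wrist");cv2.imwrite("pics/w6.png",p[:220,:,::-1]);P=cloud(cam("wrist",s),d)*1000
o=np.array([521.2,194.8]);e=np.array([.9937,.1123]);n=np.array([-.1123,.9937])
Q=P[:220].reshape(-1,3);c=np.c_[(Q[:,:2]-o)@e,(Q[:,:2]-o)@n,Q[:,2]]
k=(abs(c[:,0])<40)&(c[:,1]<-5)&(c[:,1]>-180)
bed=np.nanmedian(c[k&(abs(c[:,0])>25),2]);st=c[k&(c[:,2]>bed+12)]
print("bed",bed,"stack z",np.median(st[:,2])-bed,"x",np.percentile(st[:,0],[1,99]),"ymin",np.percentile(st[:,1],1))
for y in range(-100,0,20):
    q=st[abs(st[:,1]-y)<6];print(y,np.percentile(q[:,0],[1,99]),np.median(q[:,2])-bed)
E
```

```text
t 16.6 tcp mm [541.1  19.3 122.9] toolx yaw -84.16 tooly [ 0.003 -0.002 -1.   ] F [-0.4 -0.1  0.5] w 59.9 q [ 0.11  0.44 -0.33  1.88  0.18  0.85 -0.21]
bed 19.08970412706601 stack z 16.00469578541585 x [-18.71857289  20.43059776] ymin -105.20828778961756
-100 [-19.17278606  19.57784073] 16.024405452827846
-80 [-19.19627381  20.24590356] 15.979480524464268
-60 [-18.71244777  20.0714306 ] 16.00304958216694
-40 [-18.31609341  20.63008036] 16.026822501388995
-20 [-18.15525057  21.22943482] 16.035839685746428
```

View pics/w6.png

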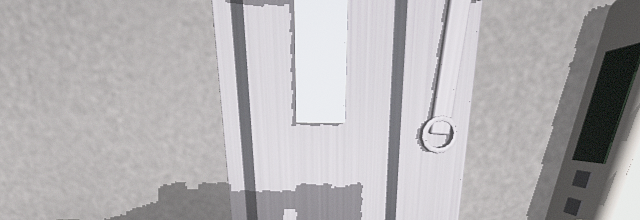

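The stack checks out: 16.0 mm high, rear edge at carriage y −105.2, centred within about 1 mm. Now the wedge.

Call:
{"name": "carry_out", "arguments": {
  "steps": [0.65, 0.15, -0.4, 0, -0.1, 0.65, 0.3, -0.8, 0, -0.22, 0.65, 0.4, -1, 0, -0.22, 0.65, 0.4, -1, 0, -0.22]
}}

```text
clock: 17.05
position: [0.5805, -0.0783, 0.1205]
ee_rot: [-1.177, 1.259, -1.26]
force: [0.2, -0.3, 0.9]
width: 0.652
```

Call:
{"name": "carry_out", "arguments": {
  "steps": [0.65, 0.15, -0.4, 0, 0, 0.65, 0.3, -0.8, 0, 0, 0.65, 0.4, -1, 0, 0, 0.65, 0.4, -1, 0, 0]
}}

```text
clock: 17.45
position: [0.6203, -0.1778, 0.1203]
ee_rot: [-1.177, 1.258, -1.259]
force: [-0.8, -0.0, -0.2]
width: 0.65
```

Call:
{"name": "carry_out", "arguments": {
  "steps": [0.65, 0.2, -0.4, 0, 0, 0.65, 0.21, -0.62, -0.3, 0, 0.65, 0.21, -0.62, -0.6, 0, 0.65, 0.21, -0.62, -0.6, 0]
}}

```text
clock: 17.85
position: [0.6376, -0.2344, 0.0565]
ee_rot: [-1.182, 1.263, -1.249]
force: [-1.0, 0.4, 0.7]
width: 0.655
```

```bash
python3 - <<'E'
from h import *
s=pose();p,d=get_image("wrist");cv2.imwrite("pics/w7.png",p[:,:,::-1])
C=cam("wrist",s);hsv=cv2.cvtColor(p,cv2.COLOR_RGB2HSV);m=(hsv[...,1]>110)&(hsv[...,0]<25)&(hsv[...,2]>110)
P=cloud(C,d)*1000
for v in range(10,220,25):
    u=np.where(m[v,200:450])[0]+200
    if len(u)>20:
        z=np.nanmedian(P[v,u,2])/1000; Q=plane(C,[(u.min(),v),(u.max(),v)],z)*1000;print(v,u.min(),u.max(),np.round(Q,1).tolist())
E
```

```text
t 17.85 tcp mm [ 637.6 -234.4   56.5] toolx yaw -93.6 tooly [-0.008  0.004 -1.   ] F [-1.   0.4  0.7] w 60.3 q [ 0.41  0.7  -0.22  1.57  0.18  0.9   0.07]
10 305 366 [[635.7, -94.4, 4.1], [674.6, -96.9, 4.1]]
35 304 365 [[634.0, -109.4, 6.6], [673.2, -112.0, 6.6]]
60 304 364 [[633.0, -124.8, 9.0], [671.8, -127.3, 9.0]]
85 304 364 [[631.9, -140.3, 11.6], [671.1, -142.8, 11.6]]
110 304 363 [[630.9, -156.1, 14.4], [669.6, -158.5, 14.4]]
135 304 363 [[629.8, -172.0, 16.7], [668.8, -174.4, 16.7]]
160 304 361 [[628.5, -188.4, 16.7], [667.0, -190.8, 16.7]]
185 304 360 [[627.2, -205.6, 16.6], [665.8, -208.0, 16.6]]
210 305 359 [[626.5, -223.5, 16.6], [664.6, -225.8, 16.6]]
```

Call:
{"name": "carry_out", "arguments": {
  "steps": [0.65, 0.04, -0.03, -0.1, -0.01, 0.65, 0.04, -0.03, -0.3, -0.01, 0.65, 0.04, -0.03, -0.45, -0.01, 0.65, 0.04, -0.03, -0.57, -0.01, 0.65, 0.04, -0.03, -0.57, -0.01, 0.65, 0.04, -0.03, -0.57, -0.01]
}}

```text
clock: 18.5
position: [0.6449, -0.2405, 0.0045]
ee_rot: [-1.174, 1.262, -1.262]
force: [0.1, 0.3, 0.0]
width: 0.649
```

```bash
python3 -c "from h import *;pose()"
```

```text
t 18.5 tcp mm [ 644.9 -240.5    4.5] toolx yaw -94.14 tooly [ 0.  0. -1.] F [0.1 0.3 0. ] w 59.7 q [ 0.41  0.77 -0.2   1.58  0.19  0.81  0.05]
```

Good: pose (644.9, −240.5, 4.5), yaw −94.1. Closing with 60 N and lifting.

Call:
{"name": "carry_out", "arguments": {
  "steps": [0, 0, 0, 0, 0, 0, 0, 0, 0, 0, 0, 0, 0, 0, 0, 0, 0, 0, 0, 0, 0, 0, 0, 0, 0, 0, 0, 0, 0.3, 0, 0, 0, 0, 0.65, 0, 0, 0, 0, 0.65, 0],
  "grip_force": 60
}}

```text
clock: 19.3
position: [0.6477, -0.2415, 0.0742]
ee_rot: [-1.17, 1.256, -1.267]
force: [0.6, -0.4, -0.9]
width: 0.431
```

```bash
python3 -c "from h import *;pose()"
```

```text
t 19.3 tcp mm [ 647.7 -241.5   74.2] toolx yaw -94.16 tooly [ 0.007 -0.002 -1.   ] F [ 0.6 -0.4 -0.9] w 39.7 q [ 0.41  0.69 -0.22  1.54  0.17  0.92  0.07]
```

Call:
{"name": "carry_out", "arguments": {
  "steps": [0, -0.15, 0.4, 0, 0.12, 0, -0.3, 0.8, 0, 0.24, 0, -0.4, 1, 0, 0.24, 0, -0.4, 1, 0, 0.24]
}}

```text
clock: 19.7
position: [0.6033, -0.1361, 0.069]
ee_rot: [-1.263, 1.122, -1.117]
force: [-0.0, -0.3, -1.4]
width: 0.428
```

Call:
{"name": "carry_out", "arguments": {
  "steps": [0, -0.15, 0.4, 0, 0, 0, -0.3, 0.8, 0, 0, 0, -0.4, 1, 0, 0, 0, -0.4, 1, 0, 0]
}}

```text
clock: 20.1
position: [0.5636, -0.0372, 0.0691]
ee_rot: [-1.263, 1.121, -1.118]
force: [0.8, 0.1, -0.8]
width: 0.425
```

Call:
{"name": "carry_out", "arguments": {
  "steps": [0, -0.2, 0.4, 0, 0, 0, -0.24, 0.68, -0.1, 0, 0, -0.24, 0.68, -0.15, 0, 0, -0.24, 0.68, -0.15, 0, 0, -0.24, 0.68, -0.15, 0]
}}

```text
clock: 20.6
position: [0.5413, 0.0252, 0.0541]
ee_rot: [-1.262, 1.125, -1.126]
force: [0.4, -0.6, -0.1]
width: 0.429
```

```bash
python3 -c "from h import *;pose()"
```

```text
t 20.6 tcp mm [541.3  25.2  54.1] toolx yaw -83.49 tooly [-0.    -0.001 -1.   ] F [ 0.4 -0.6 -0.1] w 39.4 q [ 0.06  0.53 -0.28  1.94  0.22  0.7  -0.24]
```

Call:
{"name": "carry_out", "arguments": {
  "steps": [0, -0.01, 0, -0.08, 0, 0, -0.01, 0, -0.13, 0, 0, -0.01, 0, -0.13, 0, 0, -0.01, 0, -0.13, 0]
}}

```text
clock: 21.0
position: [0.5397, 0.0269, 0.0411]
ee_rot: [-1.262, 1.124, -1.124]
force: [-0.6, 0.7, -0.5]
width: 0.43
```

```bash
python3 - <<'E'
from h import *
s=pose();p,d=get_image("scene");cv2.imwrite("pics/s1.png",cv2.resize(p[100:230,290:450,::-1],None,fx=4,fy=4,interpolation=cv2.INTER_CUBIC))
E
```

```text
t 21.0 tcp mm [539.7  26.9  41.1] toolx yaw -83.38 tooly [-0. -0. -1.] F [-0.6  0.7 -0.5] w 39.5 q [ 0.06  0.55 -0.28  1.95  0.23  0.67 -0.25]
```

View pics/s1.png

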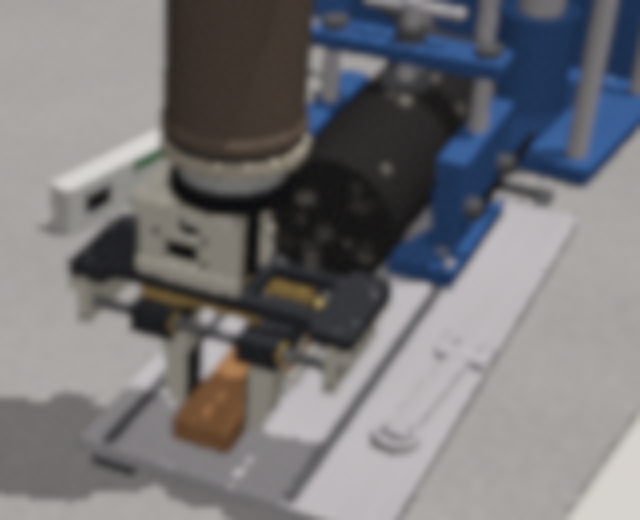

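The wedge is gripped at its block, in line with the core and pointing under it. Sliding it in.

Call:
{"name": "carry_out", "arguments": {
  "steps": [0, -0.02, 0.2, -0.005, -0.01, 0, -0.05, 0.4, -0.005, -0.01, 0, -0.07, 0.6, -0.005, -0.01, 0, -0.07, 0.6, -0.005, -0.01, 0, -0.07, 0.6, -0.005, -0.01]
}}

```text
clock: 21.55
position: [0.5326, 0.0874, 0.0408]
ee_rot: [-1.259, 1.128, -1.128]
force: [0.4, -0.8, -0.7]
width: 0.429
```

Call:
{"name": "carry_out", "arguments": {
  "steps": [0, 0, 0.02, 0, 0, 0, -0.005, 0.04, 0, 0, 0, -0.005, 0.05, 0, 0, 0, -0.005, 0.05, 0, 0]
}}

```text
clock: 21.95
position: [0.5322, 0.092, 0.0408]
ee_rot: [-1.258, 1.129, -1.129]
force: [0.2, 0.2, 0.2]
width: 0.428
```

```bash
python3 -c "from h import *;pose()"
```

```text
t 21.95 tcp mm [532.2  92.   40.8] toolx yaw -83.82 tooly [ 0. -0. -1.] F [0.2 0.2 0.2] w 39.4 q [-0.07  0.55 -0.28  1.95  0.23  0.67 -0.38]
```

Call:
{"name": "carry_out", "arguments": {
  "steps": [0, 0, 0.02, -0.004, 0, 0, -0.005, 0.04, -0.004, 0, 0, -0.005, 0.05, -0.004, 0, 0, -0.005, 0.05, -0.004, 0]
}}

```text
clock: 22.35
position: [0.5322, 0.0969, 0.0408]
ee_rot: [-1.258, 1.129, -1.13]
force: [0.3, -2.3, 6.5]
width: 0.428
```

```bash
python3 -c "from h import *;pose()"
```

```text
t 22.35 tcp mm [532.2  96.9  40.8] toolx yaw -83.83 tooly [ 0.001 -0.    -1.   ] F [ 0.3 -2.3  6.5] w 39.4 q [-0.08  0.55 -0.28  1.95  0.23  0.67 -0.39]
```

Call:
{"name": "carry_out", "arguments": {
  "steps": [0, 0, 0.01, 0.003, 0, 0, -0.003, 0.02, 0.003, 0, 0, -0.003, 0.02, 0.003, 0, 0, -0.003, 0.02, 0.003, 0]
}}

```text
clock: 22.75
position: [0.5316, 0.0993, 0.0408]
ee_rot: [-1.258, 1.129, -1.129]
force: [0.8, -2.3, 4.2]
width: 0.43
```

Call:
{"name": "carry_out", "arguments": {
  "steps": [0, 0, 0.01, 0, 0, 0, -0.003, 0.02, 0, 0, 0, -0.003, 0.02, 0, 0, 0, -0.003, 0.02, 0, 0]
}}

```text
clock: 23.15
position: [0.5313, 0.1004, 0.0408]
ee_rot: [-1.259, 1.129, -1.131]
force: [-0.0, -5.2, 5.1]
width: 0.426
```

```bash
python3 -c "from h import *;pose()"
```

```text
t 23.15 tcp mm [531.3 100.4  40.8] toolx yaw -83.85 tooly [ 0.    -0.001 -1.   ] F [-0.  -5.2  5.1] w 39.2 q [-0.09  0.55 -0.27  1.95  0.23  0.67 -0.4 ]
```

Call:
{"name": "carry_out", "arguments": {
  "steps": [0, 0, 0.01, 0, 0, 0, -0.003, 0.02, 0, 0, 0, -0.003, 0.03, 0, 0, 0, -0.003, 0.03, 0, 0, 0, -0.003, 0.03, 0, 0]
}}

```text
clock: 23.65
position: [0.5312, 0.1012, 0.0408]
ee_rot: [-1.26, 1.129, -1.133]
force: [0.9, -10.4, 7.1]
width: 0.431
```

```bash
python3 -c "from h import *;pose()"
```

```text
t 23.65 tcp mm [531.2 101.2  40.8] toolx yaw -83.94 tooly [ 0.    -0.003 -1.   ] F [  0.9 -10.4   7.1] w 39.6 q [-0.09  0.55 -0.27  1.95  0.23  0.67 -0.4 ]
```

Call:
{"name": "carry_out", "arguments": {
  "steps": [0, 0, 0.01, 0, 0, 0, -0.002, 0.02, 0, 0, 0, -0.003, 0.03, 0, 0, 0, -0.004, 0.04, 0, 0, 0, -0.005, 0.05, 0, 0, 0, -0.005, 0.05, 0, 0]
}}

```text
clock: 24.25
position: [0.5309, 0.1024, 0.0407]
ee_rot: [-1.262, 1.13, -1.138]
force: [1.5, -20.1, 11.7]
width: 0.427
```

```bash
python3 -c "from h import *;pose()"
```

```text
t 24.25 tcp mm [530.9 102.4  40.7] toolx yaw -84.1 tooly [-0.    -0.008 -1.   ] F [  1.5 -20.1  11.7] w 39.3 q [-0.1   0.55 -0.27  1.95  0.23  0.68 -0.41]
```

Call:
{"name": "carry_out", "arguments": {
  "steps": [0, 0, 0.01, 0, 0, 0, -0.002, 0.02, 0, 0, 0, -0.003, 0.03, 0, 0, 0, -0.004, 0.04, 0, 0, 0, -0.004, 0.04, 0, 0, 0, -0.004, 0.04, 0, 0]
}}

```text
clock: 24.85
position: [0.5308, 0.1032, 0.0407]
ee_rot: [-1.264, 1.13, -1.142]
force: [2.3, -30.6, 13.0]
width: 0.431
```

```bash
python3 - <<'E'
from h import *
s=pose();p,d=get_image("wrist");cv2.imwrite("pics/w8.png",p[:,:,::-1]);P=cloud(cam("wrist",s),d)*1000
hsv=cv2.cvtColor(p,cv2.COLOR_RGB2HSV);m=(hsv[...,1]>110)&(hsv[...,0]<25)&(hsv[...,2]>90);m[225:]=0
o=np.array([521.2,194.8]);e=np.array([.9937,.1123]);n=np.array([-.1123,.9937])
c=np.c_[(P[m][:,:2]-o)@e,(P[m][:,:2]-o)@n,P[m][:,2]]
print(m.sum())
for y in range(-80,5,10):
    q=c[abs(c[:,1]-y)<4]
    if len(q): print(y,np.percentile(q[:,0],[2,98]),np.median(q[:,2]))
pose()
E
```

```text
t 24.85 tcp mm [530.8 103.2  40.7] toolx yaw -84.24 tooly [-0.001 -0.011 -1.   ] F [  2.3 -30.6  13. ] w 39.6 q [-0.1   0.55 -0.26  1.95  0.24  0.68 -0.42]
12068
-70 [-19.16961894  18.29581092] 52.6281124024619
-60 [-19.23691913  18.59461239] 52.59001076102699
-50 [-19.05684401  18.6553708 ] 52.61662529029438
-40 [-19.05826678  18.63413972] 52.616727334737575
-30 [-19.03173252  18.85674598] 52.639018782133704
-20 [-19.3286907   18.79207337] 52.21477481141444
-10 [-19.11225428  18.84735201] 50.47739774370225
0 [-19.062384    19.25026974] 49.21597133788003
t 24.9 tcp mm [530.8 103.1  40.7] toolx yaw -84.23 tooly [-0.001 -0.011 -1.   ] F [  1.2 -29.4  13. ] w 39.4 q [-0.1   0.55 -0.26  1.95  0.24  0.68 -0.42]
```

View pics/w8.png

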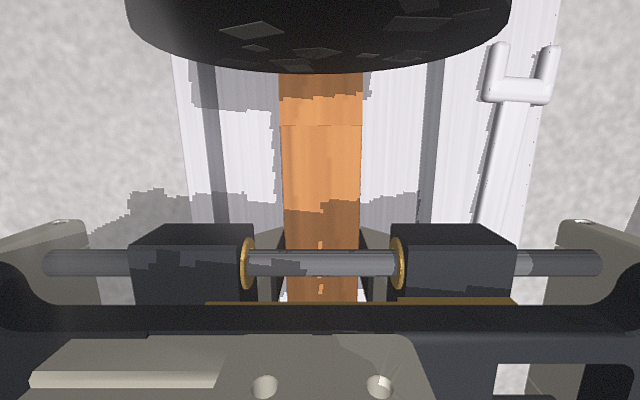

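The wedge lies flat on the packers and in line with the core. Its slope starts about 23 mm before the core's face, so roughly 57 mm is underneath, and the push is steady at about 30 N. Handing in.

```bash
python3 -c "
from h import *
pose();arm.sign_off()"
```

```text
t 24.9 tcp mm [530.8 103.1  40.7] toolx yaw -84.23 tooly [-0.001 -0.011 -1.   ] F [  1.2 -29.4  13. ] w 39.4 q [-0.1   0.55 -0.26  1.95  0.24  0.68 -0.42]
the job is handed in; nothing more can be done
```

The gap under the core is packed and the wedge is in tight. I handed the job in at 24.9 s with the arm still gripping the wedge and pressing it in.

- **Packers:** I measured the gap at about 29 mm, which takes two packers (a third would leave less than 6.5 mm). A and B went in one on top of the other until each hit the cradle base, at 14 N and 12 N. The check after that showed the stack 16.0 mm high, its rear edge at carriage y = −105.2 mm, centred within about 1.5 mm and turned slightly (under 1°).
- **Wedge:** It is on top of the packers, thin end first, with about 57 mm under the core. It lies flat, in line with the core within about 0.5°. Force started to build at about 5 N. I increased the push to about 30 N, and the gripper advanced less than 1 mm over the last 4 mm commanded.

**What did not go cleanly:**
- The first grip on packer B sat too high, so I opened and gripped it again lower.
- The wedge is also being pressed down on the packers with about 13 N.
- The wedge's thickness at the core face put the gap nearer 29.5 mm than the 29 mm first measured; two packers is right either way.

I did not touch packer C or any of the other items, and did not check them separately at the end.

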